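# Clear the cutting mat: knife, tape and highlighters into their trays

## Robot

A 6-joint arm with a two-finger parallel gripper is mounted at the origin on the work surface. World frame = base frame: x ahead of the robot, y to its left, z up, the work surface at z = 0. Lengths are in m, angles in degrees, forces in N, time in s.
With the tool pointing down it reaches from about 0.35 to 0.875 m from the base axis. Payload 4.2 kg.
Tool frame: the origin (TCP) lies at the very end of the fingers, on their centre line; the grasp point (between the pads) lies 19 mm behind it; z points along the fingers, y is the line along which they close (so a half turn about z gives the same grasp; the last joint's range is limited). The gripper opens to 87 mm and grips with 3 to 60 N. Pads are 19 mm wide; open, the fingers measure 117 mm over their backs; the gripper's body (75 mm by 190 mm) begins 51 mm behind the grasp point.
Start: joints at [83.629, 22.042, 0.453, 0, -68.411, -14.817], TCP at [0.226, 0.583, 0.223] pointing down, gripper open.
Joint ranges: [-179.83, 179.83], [-69.29, 118.12], [-61.27, 80.66], [-181.25, 117.63], [-171.15, -9.14], [-177.46, 177.46]. Speed limits (degrees/s): [159.86, 159.86, 180, 180, 180, 180].

## Interface

Orientations are given as a 3x3 rotation matrix whose columns are the frame's x, y, z axes.
In Python, from station import sense, cams, r gives the robot as it stands. The module is installed in compiled form; this text tells all that it offers.
- The arm moves only by the tool step_arm, never from a script. Its argument "targets" is text: rows parted by semicolons, each of 4 numbers parted by spaces: the shift along the tool's x, y, z in cm, then the turn about the tool's z in degrees. In form: x y z turn; .... A call has 1 to 12 rows; each row shifts and turns the commanded pose from where the row before left it, along the tool's axes as they then stand; what a row does not reach is not made up. A row lasts 1/12 s, in which the tool goes at most 41.7 mm and 7.16 degrees, less where a joint would pass 70% of its speed; a pose out of reach is approached as far as the arm can. A call with a gripper value outside its range is refused whole. "claw" is the finger opening in cm, from 0 to 8.7, set as the call begins (left out, the last holds). The fingers move at their own pace and stop on an object; the grip force is fixed at half the most. Time passes only in rows, so rows that do not move let the fingers close. It gives the time, the measured TCP pose, the force, the opening and the grip force at its end, in the units of the state.
- sense(): the state, without advancing time (a new reading comes with each control period).
- cams.capture(name): name is "side" or "top"; returns a dict with "frame" (420x560x3 uint8, blue, green, red), "vertical_fov" (degrees; the focal length in pixels is half the picture's height over the tangent of half this angle, whatever the lens; pixels are square), "cx", "cy" (the principal point, pixels), "dist_coeffs" ([k1, k2, p1, p2, k3] as OpenCV has them; the pictures are not rectified), "eye" and "rotation" of the camera in the world. Camera axes: x right, y down, z forward; pixel columns grow to the right and rows downward; lengths in m; the calibration is good to about 2 mm. A picture is of the moment at which its call begins. There is no depth.
- r.finish_job(): hands the job in; it is judged then, once.
The state is a dict: "time_s": time; "joints": joint angles; "joint_velocities": joint speeds; "effort": joint torques, N m; "tcp_pos": TCP position; "ee_rot": TCP orientation; "wrist_force": force on the tool from outside, world axes, zero at the start; "moment": the same for the moment, N m; "gripper_width": opening from 0.0 (shut) to 1.0 (fully open); "gripper_force": force on a finger pad.
Only numpy, scipy, OpenCV 4.12 (cv2) and the standard library are available. Lean on these libraries where they do the work, as an engineer would, in place of code of your own. Each camera call takes 0.05 s, during which the arm holds its last target. There are 200 camera calls.

## Task

Clear the cutting mat by sorting the loose things into the three trays. First, before moving anything else, put the yellow cutter knife into the dark grey tray; then put the blue and the white tape roll into the brown cardboard tray, each lying flat, and the pink and the orange highlighter into the white tray, in any order. Knife and highlighters lie lengthwise in their trays, everything lies on the tray's floor with nothing on top of another thing, and the black stapler and the paper tub stay where they are.

Things in the scene. Friction and masses are not known exactly. Their poses are not given: they have to be found in the camera images.
- knife_mid (a point): yellow cutter knife lying on the table, black slider on top, steel nose with the blade drawn in: a flat bar 130 long (its x), 20 wide (its y), 14 thick (z up), about 45 g. This point is its centre, 7 above its underside. Sizes in mm.
- tape_blue_mid (a point): small roll of blue sticky tape lying flat, 50 outside diameter, 24 high, about 50 g, its axis (z) upright. Pick it by its outside; its core is plugged with a grey disc. This point is its centre, 12 above its underside. Sizes in mm.
- tape_white_mid (a point): small roll of white sticky tape lying flat, 50 outside diameter, 24 high, about 50 g, its axis (z) upright. Pick it by its outside; its core is plugged with a grey disc. This point is its centre, 12 above its underside. Sizes in mm.
- pen_pink_mid (a point): highlighter lying on the table: pink body with a black cap and clip of the same colour, a flat bar 125 long (its x), 20 wide (its y), 14 thick (z up), about 30 g; it does not roll. This point is its centre, 7 above its underside. Sizes in mm.
- pen_orange_mid (a point): highlighter lying on the table: orange body with a black cap and clip of the same colour, a flat bar 125 long (its x), 20 wide (its y), 14 thick (z up), about 30 g; it does not roll. This point is its centre, 7 above its underside. Sizes in mm.
- blade_tray: Dark grey open tray, outside 140 (its x) by 180 (its y, the long way) by 25 high, walls and floor 5 thick, so the inside floor is 130 by 170 and 5 above the table; fixed to the table. Origin at the centre of its underside, z up. Sizes in mm.
- tape_tray: Brown cardboard open tray, outside 140 (its x) by 180 (its y, the long way) by 25 high, walls and floor 5 thick, so the inside floor is 130 by 170 and 5 above the table; fixed to the table. Origin at the centre of its underside, z up. Sizes in mm.
- pen_tray: White open tray, outside 140 (its x) by 180 (its y, the long way) by 25 high, walls and floor 5 thick, so the inside floor is 130 by 170 and 5 above the table; fixed to the table. Origin at the centre of its underside, z up. Sizes in mm.
- stapler: Black stapler standing among the things, loose, 105 long (its x), 32 wide, 39 high, about 250 g; to be left alone. Origin at the centre of its underside. Sizes in mm.
- paper_tub: Empty off-white paper tub standing beyond the trays, loose, mouth 72 in diameter, 60 high; to be left alone. Origin at the centre of its underside. Sizes in mm.

How it is judged (in metres and radians):
On the way:
1. the cutter knife lies lengthwise on the floor of the dark grey tray, released, while the tape rolls and highlighters have not yet been moved (less than 40 mm) (x of knife_mid in the frame of blade_tray between -0.055 and 0.055 m and y of knife_mid in the frame of blade_tray between -0.075 and 0.075 m and z of knife_mid in the frame of blade_tray between 0.007 and 0.019 m and angle between the x axis of knife_mid and the y axis of blade_tray, either way round below 0.4 rad and contact force between knife and the fingers below 0.1 N and distance of each of tape_blue_mid, tape_white_mid, pen_pink_mid, pen_orange_mid from where it was at the start of the episode below 0.04 m), for 0.2 s.
At the end, for the whole second after the job is handed in: Each thing in its own tray: centre within 55 mm (short side) and 75 mm (long side) of the tray's centre, lying on its floor (centre -5 to +7 mm of flat); rolls flat within 0.25 rad; knife and highlighters along the long side within 0.4 rad; all released and at rest (x of knife_mid in the frame of blade_tray between -0.055 and 0.055 m and y of knife_mid in the frame of blade_tray between -0.075 and 0.075 m and z of knife_mid in the frame of blade_tray between 0.007 and 0.019 m and angle between the x axis of knife_mid and the y axis of blade_tray, either way round below 0.4 rad and contact force between each of knife, tape_blue, tape_white, pen_pink, pen_orange and the fingers below 0.1 N and linear speed of each of knife, tape_blue, tape_white, pen_pink, pen_orange below 0.02 m/s and angular speed of each of knife, tape_blue, tape_white, pen_pink, pen_orange below 0.2 rad/s and x of tape_blue_mid in the frame of tape_tray between -0.055 and 0.055 m and y of tape_blue_mid in the frame of tape_tray between -0.075 and 0.075 m and z of tape_blue_mid in the frame of tape_tray between 0.012 and 0.024 m and angle between each of tape_blue_mid, tape_white_mid's own z axis and vertical below 0.25 rad and x of tape_white_mid in the frame of tape_tray between -0.055 and 0.055 m and y of tape_white_mid in the frame of tape_tray between -0.075 and 0.075 m and z of tape_white_mid in the frame of tape_tray between 0.012 and 0.024 m and x of pen_pink_mid in the frame of pen_tray between -0.055 and 0.055 m and y of pen_pink_mid in the frame of pen_tray between -0.075 and 0.075 m and z of pen_pink_mid in the frame of pen_tray between 0.007 and 0.019 m and angle between the x axis of each of pen_pink_mid, pen_orange_mid and the y axis of pen_tray, either way round below 0.4 rad and x of pen_orange_mid in the frame of pen_tray between -0.055 and 0.055 m and y of pen_orange_mid in the frame of pen_tray between -0.075 and 0.075 m and z of pen_orange_mid in the frame of pen_tray between 0.007 and 0.019 m); the robot touches nothing.
It fails at once if the stapler is shoved more than 30 mm or tipped over (distance of stapler from where it was at the start of the episode above 0.03 m or angle between stapler's own z axis and vertical above 0.5 rad).
It fails at once if the paper tub is shoved more than 30 mm or tipped over (distance of paper_tub from where it was at the start of the episode above 0.03 m or angle between paper_tub's own z axis and vertical above 0.5 rad).
It also fails if it takes over 102 s, if anything falls off the work surface, if the arm or the gripper's body presses on something with over 40 N, if the wrist force passes 120 N, or if a joint passes its speed limit or range.

## Working session

There is one attempt and no reset: what is moved stays moved. The work goes in short steps, Python scripts to look and compute and a tool call to move; the robot and the scene stay as the last step left them, time stands still between calls to the robot, and variables do not carry over. Pictures are saved under pics/ and viewed, at most 14 in all, crops included, and the job is handed in when it is done.

Besides the shell and the picture viewer there is one more tool, called after "Call:" as name(argument=value, ...) on one line, values as JSON. step_arm: Moves the arm, as the interface text tells. Its arguments: {"type":"object","properties":{"targets":{"type":"string"},"claw":{"type":"number"}},"required":["targets"]}

```bash
mkdir -p pics
cat > h.py <<'E'
import numpy as np, cv2
from station import sense, cams, r
def cap(n):
    c=cams.capture(n); f=c["frame"]; h=f.shape[0]
    fl=h/2/np.tan(np.radians(c["vertical_fov"])/2)
    c["K"]=np.array([[fl,0,c["cx"]],[0,fl,c["cy"]],[0,0,1]]); c["D"]=np.array(c["dist_coeffs"],float)
    c["R"]=np.array(c["rotation"]); c["e"]=np.array(c["eye"]); return c
def ray(c,p):
    u=cv2.undistortPoints(np.array([[p]],float),c["K"],c["D"])[0,0]
    d=c["R"]@np.array([u[0],u[1],1]); return d/np.linalg.norm(d)
def plane(c,p,z):
    d=ray(c,p); return c["e"]+d*(z-c["e"][2])/d[2]
def tri(c1,p1,c2,p2):
    d1,d2=ray(c1,p1),ray(c2,p2)
    s=np.linalg.lstsq(np.c_[d1,-d2],c2["e"]-c1["e"],rcond=None)[0]
    a,b=c1["e"]+s[0]*d1,c2["e"]+s[1]*d2
    return (a+b)/2,np.linalg.norm(a-b)
E
python3 - <<'E'
from h import *
np.set_printoptions(precision=3,suppress=True)
for n in("side","top"):
    c=cap(n); cv2.imwrite(f"pics/{n}0.png",c["frame"]); print(n,c["e"],c["R"].tolist(),c["K"][0,0])
print(sense()["ee_rot"])
E
```

```text
side [ 0.149 -0.546  0.529] [[0.7989475061480523, -0.33046249191368715, 0.5024713164529933], [-0.6013607942981543, -0.4486157092374383, 0.6611422997407465], [0.006933794120155866, -0.8303845415610689, -0.5571475887370534]] 398.6190837706286
top [0.478 0.003 1.475] [[-0.003958723449681823, -0.9966375861180035, 0.08184039617162235], [-0.999985626648719, 0.00424135210698612, 0.003279851867545906], [-0.003615937584834668, -0.08182623582435967, -0.9966400514359225]] 519.1204112897695
[[ 0.932 -0.362 -0.001]
 [-0.362 -0.932 -0.002]
 [ 0.     0.002 -1.   ]]
```

View pics/side0.png

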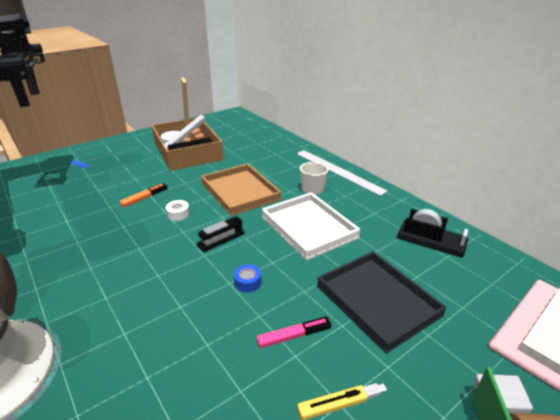

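View pics/top0.png

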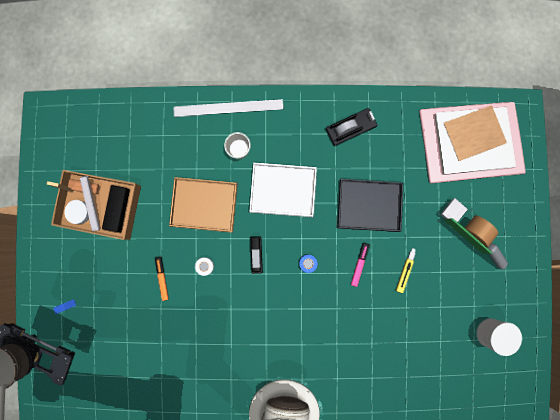

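The side view shows orange (143,194), white roll (177,210), stapler (220,234), blue roll (247,277), pink (293,332), knife (343,402) and trays brown (240,188), white (310,224), dark (380,298). In the top view they are at orange (161,278), white (204,266), stapler (256,254), blue (308,264), pink (360,265), knife (406,270), trays (203,205), (283,190), (370,205) and tub (237,145).

```bash
cat >> h.py <<'E'
SE=dict(knife=((343,402),(404,275)),pink=((280,336),(358,275)),blue=((247,277),(308,264)),white=((177,210),(204,266)),orange=((140,195),(163,285)),
 stapler=((220,234),(256,254)),tub=((313,178),(237,145)),brown_tray=((240,188),(203,205)),white_tray=((310,224),(283,190)),dark_tray=((380,298),(370,205)))
def comp(f,p,bars=True):
    b,g,rr=[f[...,i].astype(int) for i in range(3)]
    m=((g-rr<22)|(b-g>30)).astype(np.uint8)
    n,l,s,ce=cv2.connectedComponentsWithStats(m)
    y,x=np.nonzero(m&np.isin(l,[i for i in range(1,n) if s[i,4]>25]).astype(np.uint8))
    k=np.argmin((x-p[0])**2+(y-p[1])**2); mk=(l==l[y[k],x[k]])
    return mk.astype(np.uint8)
def rect(mk):
    c=max(cv2.findContours(mk,0,2)[0],key=cv2.contourArea); return cv2.minAreaRect(c)
E
python3 - <<'E'
from h import *
np.set_printoptions(precision=3,suppress=True)
S,T=cap("side"),cap("top")
vis=T["frame"].copy()
for n,(ps,pt) in SE.items():
    ms,mt=comp(S["frame"],ps),comp(T["frame"],pt); rs,rt=rect(ms),rect(mt)
    X,gap=tri(S,rs[0],T,rt[0])
    zt={'blue':.024,'white':.024,'stapler':.039,'tub':.06}.get(n,.025 if 'tray' in n else .014)
    B=np.array([plane(T,q,zt) for q in cv2.boxPoints(rt)])
    e=B[1]-B[0],B[2]-B[1]; L=[np.linalg.norm(v) for v in e]; a=e[int(L[1]>L[0])]
    print(n,"tri",X,"gap %.4f"%gap,"top",B.mean(0)[:2],"size",np.array(L),"yaw %.1f"%((np.degrees(np.arctan2(a[1],a[0])))%180),"px",np.array(rt[0]),np.array(rs[0]),ms.sum(),mt.sum())
    cv2.drawContours(vis,[cv2.boxPoints(rt).astype(int)],0,(0,255,255),1)
cv2.imwrite("pics/v.png",vis)
E
```

```text
knife tri [ 0.406 -0.347  0.005] gap 0.0020 top [ 0.407 -0.346] size [0.128 0.025] yaw 160.5 px [406.  270.5] [341.319 399.374] 1446 348
pink tri [ 0.424 -0.214  0.006] gap 0.0025 top [ 0.426 -0.214] size [0.125 0.022] yaw 162.6 px [359.638 264.541] [292.722 331.799] 987 320
blue tri [ 0.43  -0.068  0.013] gap 0.0000 top [ 0.431 -0.067] size [0.049 0.05 ] yaw 71.3 px [307.75 263.25] [247.718 277.729] 660 270
white tri [0.422 0.225 0.014] gap 0.0018 top [0.424 0.223] size [0.051 0.045] yaw 90.1 px [204. 266.] [177.  209.5] 373 260
orange tri [0.385 0.35  0.007] gap 0.0044 top [0.388 0.347] size [0.021 0.124] yaw 10.4 px [161.013 278.409] [142.285 194.664] 402 312
stapler tri [0.454 0.078 0.019] gap 0.0022 top [0.455 0.077] size [0.03  0.099] yaw 2.3 px [255.888 254.817] [219.205 232.952] 859 397
tub tri [ 0.789  0.138 -0.081] gap 0.0092 top [0.758 0.129] size [0.072 0.07 ] yaw 162.2 px [236.8 145.1] [319.103 208.662] 5089 529
brown_tray tri [0.6   0.229 0.007] gap 0.0028 top [0.597 0.227] size [0.143 0.183] yaw 84.0 px [202.889 204.136] [241.378 188.458] 2600 3203
white_tray tri [ 0.644 -0.005  0.051] gap 0.0232 top [0.638 0.002] size [0.142 0.181] yaw 85.3 px [282.668 189.321] [319.103 208.662] 5089 3194
dark_tray tri [ 0.595 -0.247  0.011] gap 0.0034 top [ 0.593 -0.244] size [0.14  0.183] yaw 86.7 px [369.888 205.022] [380.674 295.822] 6777 3157
```

All sizes and heights check out. Going over to the knife; its yaw of -19.5° nearly matches the tool's -21°.

Call:
step_arm(targets="3.05 2.69 0 0;3.05 2.69 0 0;3.05 2.69 0 0;3.05 2.69 0 0;3.05 2.69 0 0;3.05 2.69 0 0;3.05 2.69 0 0;3.05 2.69 0 0;3.05 2.69 0 0;3.05 2.69 0 0;3.05 2.69 0 0;3.05 2.69 0 0", claw=6)

```text
time_s: 1.2
tcp_pos: [0.4508, 0.1476, 0.2228]
ee_rot: [[0.933, -0.361, 0.0], [-0.361, -0.933, 0.0], [0.0, -0.0, -1.0]]
wrist_force: [1.7, 0.5, -0.5]
gripper_width: 0.687
gripper_force: 0.0
```

Call:
step_arm(targets="1.2 3.9 0 0;1.2 3.9 0 0;1.2 3.9 0 0;1.2 3.9 0 0;1.2 3.9 0 0;1.2 3.9 0 0;1.2 3.9 0 0;1.2 3.9 0 0;1.2 3.9 0 0;1.2 3.9 0 0;1.2 3.9 0 0;0 0 0 0")

```text
time_s: 2.2
tcp_pos: [0.4175, -0.3037, 0.222]
ee_rot: [[0.93, -0.368, -0.001], [-0.368, -0.93, -0.001], [-0.0, 0.001, -1.0]]
wrist_force: [0.3, -0.2, 0.1]
gripper_width: 0.688
gripper_force: 0.0
```

```bash
cat >> h.py <<'E'
def to(x,y,z,yaw=None,msg=""):
    """delta in tool axes (cm) from the present pose, and turn about tool z"""
    s=sense(); R=np.array(s["ee_rot"]); p=np.array(s["tcp_pos"])
    y0=np.degrees(np.arctan2(R[1,0],R[0,0]))
    t=0 if yaw is None else y0-yaw
    print(msg,"t %.1f tcp %s yaw %.1f  delta cm %s turn %.1f"%(s["time_s"],np.round(p,4),y0,np.round(R.T@(np.array([x,y,z])-p)*100,2),t),"j",np.round(s["joints"],0),"w %.3f"%s["gripper_width"])
E
python3 -c "
from h import *
to(.407,-.346,.004,-19.5)"
```

```text
t 2.2 tcp [ 0.4175 -0.3037  0.222 ] yaw -21.6  delta cm [ 0.58  4.29 21.81] turn -2.1 j [-18.  11. -15.   0. -64.  86.] w 0.688
```

Call:
step_arm(targets="0.2 2.1 2 -2.1;0.4 2.2 2 0;0 0 2 0;0 0 2 0;0 0 2 0;0 0 2 0;0 0 2 0;0 0 2 0;0 0 1.5 0;0 0 1.5 0;0 0 1 0;0 0 0 0")

```text
time_s: 3.2
tcp_pos: [0.4079, -0.3397, 0.0204]
ee_rot: [[0.945, -0.327, -0.004], [-0.327, -0.945, 0.002], [-0.005, -0.001, -1.0]]
wrist_force: [0.1, 0.5, -0.3]
gripper_width: 0.692
gripper_force: 0.0
```

```bash
python3 -c "
from h import *
to(.407,-.346,.004,-19.5)
c=cap('side');cv2.imwrite('pics/k1.png',c['frame'][300:,250:450].repeat(3,0).repeat(3,1))"
```

```text
t 3.2 tcp [ 0.4079 -0.3397  0.0204] yaw -19.1  delta cm [0.13 0.62 1.64] turn 0.4 j [-22.  27. -26.  -0. -37.  93.] w 0.692
```

View pics/k1.png

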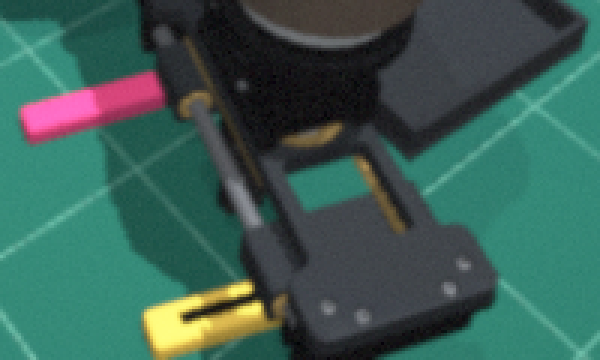

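The fingers straddle the knife: its tail shows at crop (230,310), under the gripper. I'll centre, lower and close.

Call:
step_arm(targets="0.1 0.6 0 0;0 0 0.8 0;0 0 0.8 0;0 0 0 0")

```text
time_s: 3.58
tcp_pos: [0.4073, -0.3463, 0.0053]
ee_rot: [[0.945, -0.328, -0.002], [-0.328, -0.945, 0.001], [-0.002, -0.001, -1.0]]
wrist_force: [-0.3, 1.0, -0.6]
gripper_width: 0.689
gripper_force: 0.0
```

Call:
step_arm(targets="0 0 0 0;0 0 0 0;0 0 0 0;0 0 0 0;0 0 0 0;0 0 0 0;0 0 0 0;0 0 0 0", claw=1)

```text
time_s: 4.25
tcp_pos: [0.4084, -0.3467, 0.0067]
ee_rot: [[0.945, -0.327, 0.0], [-0.327, -0.945, -0.0], [0.0, 0.0, -1.0]]
wrist_force: [-0.3, -0.9, 0.5]
gripper_width: 0.223
gripper_force: 30.0
```

Call:
step_arm(targets="0 0 -1 0;0 0 -1.5 0;0 0 -1.5 0;0 0 -2 0;0 0 -2 0;0 0 -2 0;0 0 0 0")

```text
time_s: 4.83
tcp_pos: [0.4107, -0.348, 0.1114]
ee_rot: [[0.945, -0.326, 0.008], [-0.326, -0.945, -0.005], [0.009, 0.002, -1.0]]
wrist_force: [0.9, 0.3, -0.1]
gripper_width: 0.223
gripper_force: 30.0
```

```bash
python3 -c "
from h import *
to(.593,-.244,.1,-93.3)"
```

```text
t 4.8 tcp [ 0.4107 -0.348   0.1114] yaw -19.0  delta cm [ 13.83 -15.78   1.23] turn 74.3 j [-23.  20. -21.   0. -49.  94.] w 0.223
```

Knife is held (19.4 mm). I'll carry it over the tray, then turn.

Call:
step_arm(targets="2.3 -2.6 0 0;2.3 -2.6 0 0;2.3 -2.6 0 0;2.3 -2.6 0 0;2.3 -2.6 0 0;2.3 -2.7 0 0;0 0 0 0")

```text
time_s: 5.42
tcp_pos: [0.5951, -0.2405, 0.106]
ee_rot: [[0.947, -0.322, 0.003], [-0.322, -0.947, -0.001], [0.003, -0.0, -1.0]]
wrist_force: [0.6, -0.7, 0.2]
gripper_width: 0.221
gripper_force: 30.0
```

Call:
step_arm(targets="0 0 0 6.8;0 0 0 6.8;0 0 0 6.8;0 0 0 6.8;0 0 0 6.8;0 0 0 6.8;0 0 0 6.8;0 0 0 6.8;0 0 0 6.8;0 0 0 6.8;0 0 0 6.3;0 0 0 0")

```text
time_s: 6.42
tcp_pos: [0.5894, -0.2433, 0.1061]
ee_rot: [[-0.061, -0.998, -0.001], [-0.998, 0.061, 0.001], [-0.0, 0.001, -1.0]]
wrist_force: [-0.4, 0.7, -0.0]
gripper_width: 0.224
gripper_force: 30.0
```

```bash
python3 -c "
from h import *
to(.593,-.244,.0125,-93.3)"
```

```text
t 6.4 tcp [ 0.5894 -0.2433  0.1061] yaw -93.5  delta cm [ 0.05 -0.38  9.36] turn -0.2 j [ -8.  29.  -6.  -0. -55.   4.] w 0.224
```

Call:
step_arm(targets="0 -0.3 1.5 0;0 0 1.5 0;0 0 1.5 0;0 0 1.5 0;0 0 1.2 0;0 0 1 0;0 0 0.6 0;0 0 0.4 0;0 0 0.1 0;0 0 0 0;0 0 0 0")

```text
time_s: 7.33
tcp_pos: [0.5936, -0.2437, 0.0142]
ee_rot: [[-0.059, -0.998, 0.001], [-0.998, 0.059, -0.0], [0.0, -0.001, -1.0]]
wrist_force: [0.0, -0.5, 0.1]
gripper_width: 0.224
gripper_force: 30.0
```

Call:
step_arm(targets="0 0 0 0;0 0 0 0;0 0 0 0;0 0 0 0;0 0 0 0", claw=4)

```text
time_s: 7.75
tcp_pos: [0.5932, -0.2436, 0.0138]
ee_rot: [[-0.059, -0.998, 0.0], [-0.998, 0.059, -0.0], [0.0, -0.0, -1.0]]
wrist_force: [-0.3, 0.4, -0.1]
gripper_width: 0.439
gripper_force: 0.0
```

Call:
step_arm(targets="0 0 -1 0;0 0 -2 0;0 0 -2.5 0;0 0 -2.5 0;0 0 -2.5 0;0 0 -2.5 0;0 0 0 0")

```text
time_s: 8.33
tcp_pos: [0.5965, -0.2447, 0.1509]
ee_rot: [[-0.058, -0.998, 0.012], [-0.998, 0.058, -0.004], [0.003, -0.012, -1.0]]
wrist_force: [0.1, -0.6, 0.5]
gripper_width: 0.463
gripper_force: 0.0
```

```bash
python3 -c "
from h import *
to(.425,-.214,.12,-17.4)
c=cap('side');cv2.imwrite('pics/k2.png',c['frame'][200:,200:500].repeat(2,0).repeat(2,1))"
```

```text
t 8.3 tcp [ 0.5965 -0.2447  0.1509] yaw -93.3  delta cm [-2.09 17.33  2.88] turn -75.9 j [ -8.  27.  -3.   0. -60.   5.] w 0.463
```

View pics/k2.png

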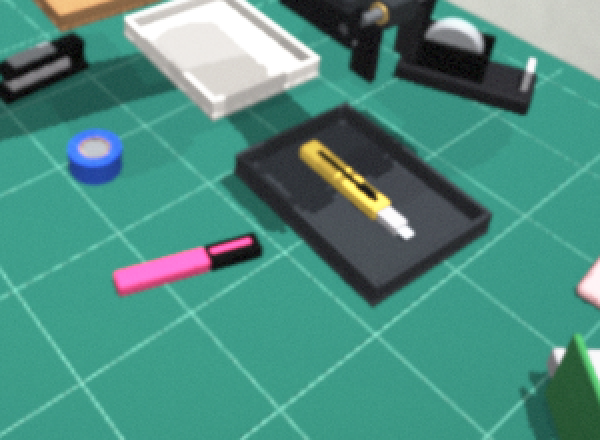

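Knife lies flat and lengthwise in the dark tray (crop 350,185), well clear of the walls. Pink next.

Call:
step_arm(targets="-0.4 3.4 0 0;-0.4 3.4 0 0;-0.4 3.5 0 0;-0.4 3.5 0 0;-0.5 3.5 0 0;0 0 0 -6.9;0 0 0 -6.9;0 0 0 -6.9;0 0 0 -6.9;0 0 0 -6.9;0 0 0 -6.9;0 0 0 -6.9", claw=6)

```text
time_s: 9.38
tcp_pos: [0.4209, -0.2122, 0.1431]
ee_rot: [[0.71, -0.704, -0.001], [-0.704, -0.71, 0.0], [-0.001, 0.001, -1.0]]
wrist_force: [-0.3, 0.2, 0.0]
gripper_width: 0.689
gripper_force: 0.0
```

Call:
step_arm(targets="0 0 0 -6.9;0 0 0 -6.9;0 0 0 -6.9;0 0 0 -6.9;0 0 2 0;0 0 2 0;0 0 1 0;0 0 0 0")

```text
time_s: 10.05
tcp_pos: [0.4191, -0.2119, 0.091]
ee_rot: [[0.954, -0.301, -0.007], [-0.301, -0.954, 0.001], [-0.007, 0.001, -1.0]]
wrist_force: [-0.4, -0.0, -0.0]
gripper_width: 0.69
gripper_force: 0.0
```

```bash
python3 -c "
from h import *
to(.425,-.214,.005,-17.4)"
```

```text
t 10.1 tcp [ 0.4191 -0.2119  0.091 ] yaw -17.5  delta cm [0.68 0.02 8.59] turn -0.1 j [ -7.  16. -31.  -0. -44.  79.] w 0.690
```

Call:
step_arm(targets="0.6 0 1.5 0;0 0 1.5 0;0 0 1.5 0;0 0 1.5 0;0 0 1.2 0;0 0 1 0;0 0 0.4 0;0 0 0 0")

```text
time_s: 10.72
tcp_pos: [0.427, -0.2142, 0.0071]
ee_rot: [[0.954, -0.301, -0.002], [-0.301, -0.954, 0.0], [-0.002, 0.0, -1.0]]
wrist_force: [-0.3, -0.4, 0.9]
gripper_width: 0.691
gripper_force: 0.0
```

Call:
step_arm(targets="0 0 0 0;0 0 0 0;0 0 0 0;0 0 0 0;0 0 0 0;0 0 0 0;0 0 0 0;0 0 0 0", claw=1)

```text
time_s: 11.38
tcp_pos: [0.4274, -0.2142, 0.0077]
ee_rot: [[0.954, -0.3, 0.0], [-0.3, -0.954, -0.0], [0.0, 0.0, -1.0]]
wrist_force: [-1.4, 0.0, 1.1]
gripper_width: 0.226
gripper_force: 30.0
```

Call:
step_arm(targets="0 0 -1 0;0 0 -1.5 0;0 0 -2 0;0 0 -2 0;0 0 -2 0;0 0 -2 0;0 0 0 0")

```text
time_s: 11.97
tcp_pos: [0.4299, -0.2148, 0.1163]
ee_rot: [[0.954, -0.3, 0.008], [-0.3, -0.954, -0.002], [0.008, -0.0, -1.0]]
wrist_force: [0.4, -1.0, -0.5]
gripper_width: 0.227
gripper_force: 30.0
```

```bash
python3 -c "
from h import *
to(.638-.025,.002+.002,.11,-94.7)
T=cap('top');S=cap('side')
print([tri(S,(p),T,q) for p,q in (((310,254),(314,216)),((357,231),(316,166)))])"
```

```text
t 12.0 tcp [ 0.4299 -0.2148  0.1163] yaw -17.4  delta cm [ 10.91 -26.36   0.73] turn 77.3 j [ -7.  14. -28.   0. -47.  80.] w 0.227
[(array([ 0.56414995, -0.08688205,  0.01675296]), np.float64(0.0032527939762099422)), (array([ 0.70226424, -0.09032647,  0.01569614]), np.float64(0.007742245524000992))]
```

Pink is held, and the white tray's rim is consistent with standing on the table. Moving to its near half.

Call:
step_arm(targets="1.36 -3.3 0 0;1.36 -3.3 0 0;1.36 -3.3 0 0;1.36 -3.3 0 0;1.36 -3.3 0 0;1.36 -3.3 0 0;1.36 -3.3 0 0;1.36 -3.3 0 0;0 0 0 7;0 0 0 7;0 0 0 7;0 0 0 7")

```text
time_s: 13.07
tcp_pos: [0.6093, 0.0051, 0.11]
ee_rot: [[0.697, -0.717, -0.004], [-0.717, -0.697, -0.001], [-0.003, 0.004, -1.0]]
wrist_force: [0.1, -0.2, 0.2]
gripper_width: 0.223
gripper_force: 30.0
```

Call:
step_arm(targets="0 0 0 7;0 0 0 7;0 0 0 7;0 0 0 7;0 0 0 7;0 0 0 7;0 0 0 7;0 0 0 0;0 0 0 0")

```text
time_s: 13.82
tcp_pos: [0.6096, 0.0048, 0.1109]
ee_rot: [[-0.075, -0.997, -0.003], [-0.997, 0.075, -0.001], [0.001, 0.003, -1.0]]
wrist_force: [0.2, -0.2, -1.2]
gripper_width: 0.222
gripper_force: 30.0
```

```bash
python3 -c "
from h import *
to(.638-.025,.002+.002,.0135,-94.7)"
```

```text
t 13.8 tcp [0.6096 0.0048 0.1109] yaw -94.3  delta cm [ 0.05 -0.37  9.74] turn 0.4 j [ 16.  26. -10.  -0. -54. -20.] w 0.222
```

Call:
step_arm(targets="0 -0.3 1.6 0.4;0 0 1.6 0;0 0 1.6 0;0 0 1.5 0;0 0 1.3 0;0 0 1 0;0 0 0.6 0;0 0 0.4 0;0 0 0.1 0;0 0 0 0;0 0 0 0")

```text
time_s: 14.73
tcp_pos: [0.614, 0.0048, 0.0163]
ee_rot: [[-0.085, -0.996, 0.001], [-0.996, 0.085, 0.0], [-0.0, -0.001, -1.0]]
wrist_force: [-0.3, -0.4, -0.3]
gripper_width: 0.224
gripper_force: 30.0
```

Call:
step_arm(targets="0 0 0 0;0 0 0 0;0 0 0 0;0 0 0 0;0 0 0 0", claw=3.5)

```text
time_s: 15.15
tcp_pos: [0.6135, 0.0047, 0.0158]
ee_rot: [[-0.085, -0.996, 0.0], [-0.996, 0.085, 0.0], [-0.0, -0.0, -1.0]]
wrist_force: [-0.1, 0.7, -0.3]
gripper_width: 0.39
gripper_force: 0.0
```

Call:
step_arm(targets="0 0 -1 0;0 0 -2 0;0 0 -2.5 0;0 0 -2.5 0;0 0 -2.5 0;0 0 -2.5 0;0 0 0 0")

```text
time_s: 15.73
tcp_pos: [0.617, 0.0049, 0.1527]
ee_rot: [[-0.084, -0.996, 0.012], [-0.996, 0.084, 0.001], [-0.002, -0.012, -1.0]]
wrist_force: [1.0, -0.3, 0.7]
gripper_width: 0.401
gripper_force: 0.0
```

```bash
python3 -c "
from h import *
to(.430,-.068,.12,-94.7)"
```

```text
t 15.7 tcp [0.617  0.0049 0.1527] yaw -94.8  delta cm [ 8.84 18.06  3.03] turn -0.1 j [ 16.  24.  -7.   0. -58. -20.] w 0.401
```

Call:
step_arm(targets="1.7 3.5 0 0;1.7 3.5 0 0;1.7 3.5 0 0;1.7 3.5 0 0;1.7 3.5 0 0;0.3 0.8 0 0;0 0 2.5 0;0 0 2.5 0;0 0 1.8 0;0 0 0 0", claw=8.5)

```text
time_s: 16.57
tcp_pos: [0.4212, -0.0678, 0.0752]
ee_rot: [[-0.086, -0.996, -0.006], [-0.996, 0.086, -0.001], [0.001, 0.006, -1.0]]
wrist_force: [0.1, -0.6, 0.3]
gripper_width: 0.963
gripper_force: 0.0
```

```bash
python3 -c "
from h import *
to(.430,-.068,.006,-94.7)"
```

```text
t 16.6 tcp [ 0.4212 -0.0678  0.0752] yaw -94.9  delta cm [-0.06 -0.92  6.91] turn -0.2 j [ 13.  14. -37.  -0. -39. -18.] w 0.963
```

Call:
step_arm(targets="0 -0.6 0 0;0 0 1.5 0;0 0 1.5 0;0 0 1.5 0;0 0 1.2 0;0 0 0.8 0;0 0 0.3 0;0 0 0 0")

```text
time_s: 17.23
tcp_pos: [0.4304, -0.0678, 0.0098]
ee_rot: [[-0.085, -0.996, 0.001], [-0.996, 0.085, -0.0], [0.0, -0.001, -1.0]]
wrist_force: [-0.5, -0.1, -0.8]
gripper_width: 0.976
gripper_force: 0.0
```

Call:
step_arm(targets="0 0 0 0;0 0 0 0;0 0 0 0;0 0 0 0;0 0 0 0;0 0 0 0;0 0 0 0;0 0 0 0", claw=4)

```text
time_s: 17.9
tcp_pos: [0.4296, -0.0679, 0.0097]
ee_rot: [[-0.085, -0.996, 0.0], [-0.996, 0.085, -0.0], [0.0, -0.0, -1.0]]
wrist_force: [-0.1, 0.1, 1.9]
gripper_width: 0.565
gripper_force: 30.0
```

Call:
step_arm(targets="0 0 -1 0;0 0 -1.5 0;0 0 -2 0;0 0 -2 0;0 0 -2.5 0;0 0 -2.5 0;0 0 0 0")

```text
time_s: 18.48
tcp_pos: [0.4328, -0.0676, 0.1289]
ee_rot: [[-0.084, -0.996, 0.01], [-0.996, 0.084, 0.001], [-0.002, -0.01, -1.0]]
wrist_force: [0.8, -0.1, -0.2]
gripper_width: 0.569
gripper_force: 30.0
```

```bash
python3 -c "
from h import *
to(.597-.004,.227-.038,.13,-96)"
```

```text
t 18.5 tcp [ 0.4328 -0.0676  0.1289] yaw -94.8  delta cm [-26.92 -13.81   0.07] turn 1.2 j [ 13.   9. -33.   0. -47. -17.] w 0.569
```

Call:
step_arm(targets="-3.37 -1.7 0 1;-3.37 -1.7 0 0;-3.37 -1.7 0 0;-3.37 -1.7 0 0;-3.37 -1.7 0 0;-3.37 -1.7 0 0;-3.37 -1.7 0 0;-3.37 -1.7 0 0;0 0 0 0;0 0 0 0")

```text
time_s: 19.32
tcp_pos: [0.5919, 0.1881, 0.1226]
ee_rot: [[-0.101, -0.995, -0.002], [-0.995, 0.101, -0.001], [0.001, 0.002, -1.0]]
wrist_force: [-0.1, -0.6, -0.2]
gripper_width: 0.567
gripper_force: 30.0
```

```bash
python3 -c "
from h import *
to(.597-.004,.227-.038,.0155,-96)"
```

```text
t 19.3 tcp [0.5919 0.1881 0.1226] yaw -95.8  delta cm [-0.12 -0.12 10.71] turn 0.2 j [ 33.  27.  -8.  -0. -56. -38.] w 0.567
```

Call:
step_arm(targets="-0.1 0 1.8 0;0 0 1.8 0;0 0 1.8 0;0 0 1.7 0;0 0 1.4 0;0 0 1 0;0 0 0.7 0;0 0 0.4 0;0 0 0.1 0;0 0 0 0;0 0 0 0")

```text
time_s: 20.23
tcp_pos: [0.5925, 0.1879, 0.0183]
ee_rot: [[-0.102, -0.995, 0.001], [-0.995, 0.102, 0.001], [-0.001, -0.001, -1.0]]
wrist_force: [-0.3, 0.1, -0.8]
gripper_width: 0.566
gripper_force: 30.0
```

Call:
step_arm(targets="0 0 0 0;0 0 0 0;0 0 0 0;0 0 0 0;0 0 0 0", claw=6.6)

```text
time_s: 20.65
tcp_pos: [0.5922, 0.1877, 0.0178]
ee_rot: [[-0.103, -0.995, 0.0], [-0.995, 0.103, 0.0], [-0.0, -0.0, -1.0]]
wrist_force: [-0.1, 1.1, 0.4]
gripper_width: 0.746
gripper_force: 0.0
```

Call:
step_arm(targets="0 0 -1 0;0 0 -2 0;0 0 -2.5 0;0 0 -2.5 0;0 0 -2.5 0;0 0 -2.5 0;0 0 0 0")

```text
time_s: 21.23
tcp_pos: [0.5953, 0.189, 0.1547]
ee_rot: [[-0.101, -0.995, 0.011], [-0.995, 0.101, 0.005], [-0.006, -0.011, -1.0]]
wrist_force: [-0.0, 1.4, 0.3]
gripper_width: 0.757
gripper_force: 0.0
```

```bash
python3 -c "
from h import *
to(.423,.223,.08,-96)"
```

```text
t 21.2 tcp [0.5953 0.189  0.1547] yaw -95.8  delta cm [-1.6  17.57  7.29] turn 0.2 j [ 32.  25.  -6.   0. -59. -38.] w 0.757
```

Call:
step_arm(targets="-0.3 3.4 0 0;-0.3 3.4 0 0;-0.3 3.4 0 0;-0.3 3.4 0 0;-0.3 3.3 0 0;0 0 2.5 0;0 0 2.5 0;0 0 2 0;0 0 0 0;0 0 0 0", claw=8.5)

```text
time_s: 22.07
tcp_pos: [0.4253, 0.2196, 0.0775]
ee_rot: [[-0.102, -0.995, -0.001], [-0.995, 0.102, -0.001], [0.002, 0.001, -1.0]]
wrist_force: [0.9, 0.6, -0.2]
gripper_width: 0.976
gripper_force: 0.0
```

```bash
python3 -c "
from h import *
to(.423,.223,.008,-96)"
```

```text
t 22.1 tcp [0.4253 0.2196 0.0775] yaw -95.9  delta cm [-0.32  0.26  6.95] turn 0.1 j [ 47.  18. -31.   0. -42. -53.] w 0.976
```

Call:
step_arm(targets="-0.3 0.3 0 0;0 0 1.5 0;0 0 1.5 0;0 0 1.5 0;0 0 1.2 0;0 0 0.8 0;0 0 0.4 0;0 0 0 0")

```text
time_s: 22.73
tcp_pos: [0.4231, 0.2235, 0.0087]
ee_rot: [[-0.103, -0.995, 0.0], [-0.995, 0.103, 0.0], [-0.0, -0.0, -1.0]]
wrist_force: [-0.4, -0.2, -0.2]
gripper_width: 0.977
gripper_force: 0.0
```

Call:
step_arm(targets="0 0 0 0;0 0 0 0;0 0 0 0;0 0 0 0;0 0 0 0;0 0 0 0;0 0 0 0;0 0 0 0", claw=4)

```text
time_s: 23.4
tcp_pos: [0.4228, 0.2233, 0.0087]
ee_rot: [[-0.103, -0.995, 0.0], [-0.995, 0.103, 0.0], [-0.0, -0.0, -1.0]]
wrist_force: [-1.3, -0.2, 1.8]
gripper_width: 0.567
gripper_force: 30.0
```

Call:
step_arm(targets="0 0 -1 0;0 0 -1.5 0;0 0 -2 0;0 0 -2 0;0 0 -2.5 0;0 0 -2.5 0;0 0 0 0")

```text
time_s: 23.98
tcp_pos: [0.4253, 0.2253, 0.1282]
ee_rot: [[-0.101, -0.995, 0.008], [-0.995, 0.101, 0.006], [-0.007, -0.007, -1.0]]
wrist_force: [0.8, 1.0, -1.1]
gripper_width: 0.564
gripper_force: 30.0
```

```bash
python3 -c "
from h import *
to(.597+.004,.227+.038,.13,-96)"
```

```text
t 24.0 tcp [0.4253 0.2253 0.1282] yaw -95.8  delta cm [ -5.73 -17.08  -0.02] turn 0.2 j [ 47.  13. -27.   0. -49. -53.] w 0.564
```

Call:
step_arm(targets="-1.1 -3.4 0 0;-1.1 -3.4 0 0;-1.1 -3.4 0 0;-1.1 -3.4 0 0;-1.2 -3.5 0 0;0 0 0 0;0 0 0 0")

```text
time_s: 24.57
tcp_pos: [0.5993, 0.261, 0.121]
ee_rot: [[-0.104, -0.995, -0.003], [-0.995, 0.104, -0.001], [0.002, 0.002, -1.0]]
wrist_force: [-0.9, 0.9, -1.6]
gripper_width: 0.569
gripper_force: 30.0
```

```bash
python3 -c "
from h import *
to(.597+.004,.227+.038,.0145,-96)"
```

```text
t 24.6 tcp [0.5993 0.261  0.121 ] yaw -96.0  delta cm [-0.43 -0.15 10.65] turn 0.0 j [ 38.  29.  -3.  -0. -58. -44.] w 0.569
```

Call:
step_arm(targets="-0.4 0 1.8 0;0 0 1.8 0;0 0 1.8 0;0 0 1.7 0;0 0 1.4 0;0 0 0.9 0;0 0 0.7 0;0 0 0.4 0;0 0 0.1 0;0 0 0 0;0 0 0 0")

```text
time_s: 25.48
tcp_pos: [0.5995, 0.2657, 0.0184]
ee_rot: [[-0.102, -0.995, 0.001], [-0.995, 0.102, 0.001], [-0.001, -0.001, -1.0]]
wrist_force: [-0.3, 0.2, 0.1]
gripper_width: 0.567
gripper_force: 30.0
```

Call:
step_arm(targets="0 0 0 0;0 0 0 0;0 0 0 0;0 0 0 0;0 0 0 0", claw=6.6)

```text
time_s: 25.9
tcp_pos: [0.5992, 0.2654, 0.0178]
ee_rot: [[-0.103, -0.995, 0.0], [-0.995, 0.103, 0.0], [-0.0, -0.0, -1.0]]
wrist_force: [0.3, 0.2, 0.4]
gripper_width: 0.747
gripper_force: 0.0
```

Call:
step_arm(targets="0 0 -1 0;0 0 -2 0;0 0 -2.5 0;0 0 -2.5 0;0 0 -2.5 0;0 0 -2.5 0;0 0 0 0")

```text
time_s: 26.48
tcp_pos: [0.6023, 0.2669, 0.1551]
ee_rot: [[-0.101, -0.995, 0.011], [-0.995, 0.101, 0.006], [-0.007, -0.01, -1.0]]
wrist_force: [1.3, 0.9, 1.2]
gripper_width: 0.762
gripper_force: 0.0
```

```bash
python3 -c "
from h import *
to(.387,.348,.1,10.4)"
```

```text
t 26.5 tcp [0.6023 0.2669 0.1551] yaw -95.8  delta cm [-5.85 22.29  5.32] turn -106.2 j [ 38.  28.  -0.   0. -61. -44.] w 0.762
```

Call:
step_arm(targets="-0.97 3.7 0 0;-0.97 3.7 0 0;-0.97 3.7 0 0;-0.97 3.7 0 0;-0.97 3.7 0 0;-0.97 3.7 0 0;0 0 0 -7.1;0 0 0 -7.1;0 0 0 -7.1;0 0 0 -7.1;0 0 0 -7.1;0 0 0 -7.1", claw=6)

```text
time_s: 27.48
tcp_pos: [0.3841, 0.3461, 0.1481]
ee_rot: [[0.603, -0.798, 0.0], [-0.798, -0.603, 0.001], [-0.0, -0.001, -1.0]]
wrist_force: [-0.5, -0.3, -0.3]
gripper_width: 0.691
gripper_force: 0.0
```

Call:
step_arm(targets="0 0 0 -7.1;0 0 0 -7.1;0 0 0 -7.1;0 0 0 -7.1;0 0 0 -7.1;0 0 0 -7.1;0 0 0 -7.1;0 0 0 -7.1;0 0 2.5 -6.8;0 0 2.5 0;0 0 2 0;0 0 0 0")

```text
time_s: 28.48
tcp_pos: [0.3824, 0.3435, 0.0743]
ee_rot: [[0.984, 0.178, -0.005], [0.178, -0.984, -0.006], [-0.006, 0.005, -1.0]]
wrist_force: [-0.2, -0.7, -0.1]
gripper_width: 0.691
gripper_force: 0.0
```

```bash
python3 -c "
from h import *
to(.387,.348,.005,10.4)"
```

```text
t 28.5 tcp [0.3824 0.3435 0.0743] yaw 10.3  delta cm [ 0.57 -0.4   6.92] turn -0.1 j [ 60.  21. -26.  -0. -44.  40.] w 0.691
```

Call:
step_arm(targets="0.4 -0.1 1.4 0;0 0 1.5 0;0 0 1.4 0;0 0 1.2 0;0 0 0.8 0;0 0 0.4 0;0 0 0 0;0 0 0 0")

```text
time_s: 29.15
tcp_pos: [0.3883, 0.3482, 0.0113]
ee_rot: [[0.984, 0.179, 0.001], [0.179, -0.984, 0.001], [0.001, -0.001, -1.0]]
wrist_force: [0.1, -0.2, 0.8]
gripper_width: 0.694
gripper_force: 0.0
```

Call:
step_arm(targets="0 0 0 0;0 0 0 0;0 0 0 0;0 0 0 0;0 0 0 0;0 0 0 0;0 0 0 0;0 0 0 0", claw=1)

```text
time_s: 29.82
tcp_pos: [0.3879, 0.3477, 0.0106]
ee_rot: [[0.984, 0.179, -0.0], [0.179, -0.984, -0.0], [-0.0, 0.0, -1.0]]
wrist_force: [-0.6, -0.6, 1.3]
gripper_width: 0.22
gripper_force: 30.0
```

Call:
step_arm(targets="0 0 -1 0;0 0 -1.5 0;0 0 -2 0;0 0 -2.5 0;0 0 -2.5 0;0 0 -2.5 0;0 0 0 0")

```text
time_s: 30.4
tcp_pos: [0.3902, 0.3505, 0.1366]
ee_rot: [[0.984, 0.18, 0.007], [0.18, -0.984, 0.009], [0.009, -0.008, -1.0]]
wrist_force: [-0.0, 0.9, -0.9]
gripper_width: 0.218
gripper_force: 30.0
```

```bash
python3 -c "
from h import *
to(.638+.026,.002,.12,-94.7)
s,t=cap('side'),cap('top')
cv2.imwrite('pics/o1.png',np.hstack([s['frame'][100:380,100:460],t['frame'][100:380,130:430]]))"
```

```text
t 30.4 tcp [0.3902 0.3505 0.1366] yaw 10.4  delta cm [20.63 39.23  1.55] turn 105.1 j [ 60.  17. -21.   0. -51.  41.] w 0.218
```

View pics/o1.png

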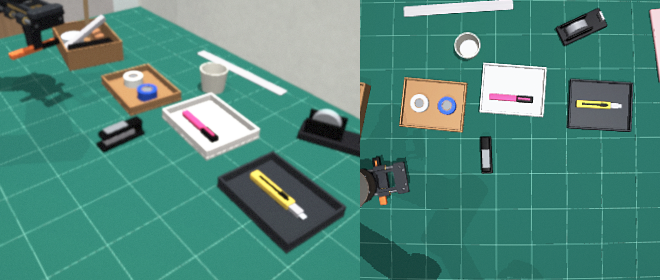

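Both rolls lie flat in the brown tray (crop 419,103 and 447,105), pink is in the near half of the white tray (511,98), and orange hangs in the gripper. I'll carry orange to the far half.

Call:
step_arm(targets="1.2 2.3 0 0;1.7 3.2 0 0;1.7 3.2 0 0;1.7 3.2 0 0;1.7 3.2 0 0;1.7 3.2 0 0;1.7 3.2 0 0;1.7 3.2 0 0;1.7 3.2 0 0;1.7 3.2 0 0;1.7 3.3 0 0;1.2 2.4 0 0")

```text
time_s: 31.5
tcp_pos: [0.6452, 0.0177, 0.1288]
ee_rot: [[0.984, 0.177, -0.003], [0.177, -0.984, -0.001], [-0.003, 0.0, -1.0]]
wrist_force: [1.9, -0.1, 0.1]
gripper_width: 0.219
gripper_force: 30.0
```

Call:
step_arm(targets="0.6 1.2 0 5;0 0 0 7;0 0 0 7;0 0 0 7;0 0 0 7;0 0 0 7;0 0 0 7;0 0 0 7;0 0 0 7;0 0 0 7;0 0 0 7;0 0 0 7")

```text
time_s: 32.5
tcp_pos: [0.6517, 0.0095, 0.1288]
ee_rot: [[0.308, -0.951, -0.003], [-0.951, -0.308, -0.0], [-0.001, 0.003, -1.0]]
wrist_force: [-1.1, -0.4, 0.4]
gripper_width: 0.222
gripper_force: 30.0
```

Call:
step_arm(targets="0 0 0 7;0 0 0 7;0 0 0 7;0 0 0 2;0 0 0 0;0 0 0 0")

```text
time_s: 33.0
tcp_pos: [0.652, 0.0096, 0.1293]
ee_rot: [[-0.081, -0.997, -0.002], [-0.997, 0.081, -0.0], [0.001, 0.002, -1.0]]
wrist_force: [-0.0, 0.5, -0.2]
gripper_width: 0.221
gripper_force: 30.0
```

```bash
python3 -c "
from h import *
to(.638+.026,.002,.0165,-94.7)
s,t=cap('side'),cap('top')
cv2.imwrite('pics/o2.png',np.hstack([s['frame'][100:380,100:460],t['frame'][100:380,130:430]]))"
```

```text
t 33.0 tcp [0.652  0.0096 0.1293] yaw -94.6  delta cm [ 0.65 -1.28 11.28] turn 0.1 j [ 15.  29.  -2.  -0. -59. -20.] w 0.221
```

View pics/o2.png

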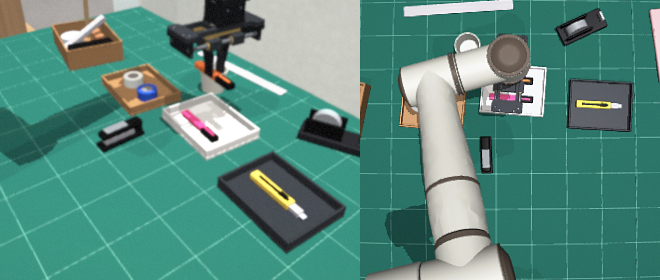

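Orange is still level in the grip (crop 215,75). I'll shift and lower it.

Call:
step_arm(targets="0.6 -1.1 0 0;0 0 1.8 0;0 0 1.8 0;0 0 1.8 0;0 0 1.8 0;0 0 1.5 0;0 0 1 0;0 0 0.7 0;0 0 0.5 0;0 0 0.2 0;0 0 0 0;0 0 0 0")

```text
time_s: 34.1
tcp_pos: [0.6638, 0.0029, 0.0203]
ee_rot: [[-0.081, -0.997, 0.001], [-0.997, 0.081, 0.0], [-0.0, -0.001, -1.0]]
wrist_force: [-0.6, -0.1, -0.2]
gripper_width: 0.22
gripper_force: 30.0
```

```bash
python3 -c "
from h import *
to(.664,.002,.0165,-94.7)"
```

```text
t 34.1 tcp [0.6638 0.0029 0.0203] yaw -94.7  delta cm [ 0.08 -0.03  0.38] turn 0.0 j [ 14.  36.  -7.   0. -47. -19.] w 0.220
```

Call:
step_arm(targets="0 0 0.2 0;0 0 0.1 0;0 0 0 0;0 0 0 0")

```text
time_s: 34.43
tcp_pos: [0.6633, 0.0028, 0.0167]
ee_rot: [[-0.082, -0.997, 0.0], [-0.997, 0.082, 0.0], [-0.0, -0.0, -1.0]]
wrist_force: [-0.0, -0.6, 0.6]
gripper_width: 0.221
gripper_force: 30.0
```

Call:
step_arm(targets="0 0 0 0;0 0 0 0;0 0 0 0;0 0 0 0;0 0 0 0", claw=3.5)

```text
time_s: 34.85
tcp_pos: [0.6633, 0.0028, 0.0166]
ee_rot: [[-0.082, -0.997, 0.0], [-0.997, 0.082, 0.0], [-0.0, -0.0, -1.0]]
wrist_force: [0.2, -0.6, 0.4]
gripper_width: 0.392
gripper_force: 0.0
```

Call:
step_arm(targets="0 0 -1 0;0 0 -2 0;0 0 -2.5 0;0 0 -2.5 0;0 0 -2.5 0;0 0 -2.5 0;0 0 -2.5 0;0 3 -1 0;0 3.5 0 0;0 3.5 0 0;0 3.5 0 0;0 3.5 0 0")

```text
time_s: 35.85
tcp_pos: [0.4922, 0.0165, 0.1823]
ee_rot: [[-0.082, -0.997, 0.001], [-0.997, 0.082, 0.0], [-0.0, -0.001, -1.0]]
wrist_force: [0.1, -0.3, -0.1]
gripper_width: 0.402
gripper_force: 0.0
```

Call:
step_arm(targets="-4 0 0 0;-4 0 0 0;-4 0 0 0;-4 0 0 0;-4 0 0 0;-4 0 0 0;-4 0 0 0;-4 0 0 0;-4 0 0 0;-4 0 0 0;0 0 0 0;0 0 0 0")

```text
time_s: 36.85
tcp_pos: [0.526, 0.4172, 0.1812]
ee_rot: [[-0.079, -0.997, -0.0], [-0.997, 0.079, -0.0], [0.0, 0.0, -1.0]]
wrist_force: [0.3, -0.6, -0.2]
gripper_width: 0.398
gripper_force: 0.0
```

Run:
```python
from h import *
np.set_printoptions(precision=3,suppress=True)
s,t=cap('side'),cap('top')
cv2.imwrite('pics/f.png',np.hstack([s['frame'][100:380,100:460],t['frame'][100:380,130:430]]))
hs=lambda f:cv2.cvtColor(f,cv2.COLOR_BGR2HSV)
def m(c,lo,hi,x0,x1,y0,y1):
    k=cv2.inRange(hs(c['frame']),lo,hi); z=np.zeros_like(k); z[y0:y1,x0:x1]=k[y0:y1,x0:x1]; M=cv2.moments(z,True); return M['m10']/M['m00'],M['m01']/M['m00']
for n,lo,hi in(("orange",(3,150,110),(14,255,255)),("pink",(155,120,100),(175,255,255))):
    a,b=m(s,lo,hi,262,360,190,260),m(t,lo,hi,250,316,160,218); print(n,a,b,tri(s,a,t,b))
to(0,0,0)
```

```text
orange (315.55555555555554, 217.64957264957266) (276.51428571428573, 181.6) (array([0.665, 0.017, 0.006]), np.float64(0.008694794179735116))
pink (296.7676767676768, 222.5050505050505) (275.9725274725275, 197.35164835164835) (array([0.617, 0.021, 0.011]), np.float64(0.0016526866636940515))
 t 37.0 tcp [0.526 0.415 0.182] yaw -94.7  delta cm [45.63 49.05 18.21] turn 0.0 j [ 52.  28.   4.   0. -66. -57.] w 0.404
```

View pics/f.png

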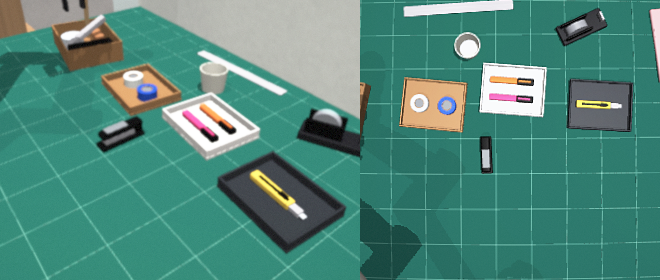

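All five things lie flat in their trays: orange (511,80), pink (511,98), rolls (419,103) and (447,105), knife (600,104). The stapler and tub have not moved, and the arm is clear.

```bash
python3 -c "
from h import *
print(r.finish_job())"
```

```text
the job is handed in; nothing more can be done
None
```

The job is handed in at about 37 s: the last pictures show all five things flat in their trays and the stapler and tub unmoved; the station gave no verdict.

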